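# Load the light filter tray evenly

### The arm

A 6-joint arm with a two-finger parallel gripper is mounted at the origin on the work surface. World frame = base frame: x ahead of the robot, y to its left, z up, the work surface at z = 0. Lengths are in m, angles in rad, forces in N, time in s.
With the tool pointing down it reaches from about 0.3 to 0.95 m from the base axis. Payload 3.1 kg.
Tool frame: the origin (TCP) lies between the finger pads; the fingertips stand 8 mm ahead of it and the grasp point (between the pads) lies 11 mm behind it; z points along the fingers, y is the line along which they close (so a half turn about z gives the same grasp; the last joint's range is limited). The gripper opens to 85 mm and grips with 20 to 120 N. Pads are 22 mm wide; open, the fingers measure 114 mm over their backs; the gripper's body (76 mm by 85 mm) begins 54 mm behind the grasp point. The pads swing forward as they close: fully open they stand 13 mm farther back than shut.
Start: joints at [1.217, 0.308, 1.634, -0, 1.2, -0.07], TCP at [0.175, 0.6, 0.239] pointing down, gripper open.
Joint ranges: [-3.06, 3.06], [-0.79, 1.96], [0.05, 2.63], [-1.19, 4.34], [0.05, 2.64], [-2.94, 2.94]. Speed limits (rad/s): [2.79, 2.79, 3.14, 3.14, 3.14, 3.14].

### API

Orientations are given as a rotation vector (axis times angle).
In Python, from bench import r gives the robot as it stands.
- The arm moves only by the tool move_arm, never from a script. Its argument "rows" is a list of rows, each an object with "dr": the turn, a rotation vector about the tool's x, y, z in rad, a list of three; "travel": the shift along the tool's x, y, z in cm, a list of three; "grip": the closure, from 0 (fully open) to 1 (shut). A call has exactly 8 rows; each row is the pose to reach, as a shift and turn from the pose commanded when the call began, along the tool's axes at that moment; what a row does not reach only later rows make up. A row lasts 1/12 s, in which the tool goes at most 41.7 mm and 7.16 degrees, less where a joint would pass 70% of its speed; a pose out of reach is approached as far as the arm can. A call with a gripper value outside its range is refused whole. The fingers move at their own pace and stop on an object; "squeeze" is the grip in N (left out, the last holds). Time passes only in rows, so rows that repeat a pose let the fingers close, or fill a call up. It gives the time, the measured TCP pose, the force, the opening and the grip force at its end, in the units of the state.
- r.get_state(): the state, without advancing time (a new reading comes with each control period).
- r.capture(name): name is "scene" or "side" or "wrist"; returns a dict with "pixels" (480x640x3 uint8, red, green, blue), "z_map" (480x640 float32, m along the optical axis (not along the pixel's ray), 0 where there is no reading), "fx", "fy", "cx", "cy" (pixels), "T" (4x4, takes a point from camera to world coordinates); the wrist camera has in their place "tool_from_camera" (4x4, takes a point from camera to tool coordinates, whose origin is the TCP and whose axes are the flange's). Camera axes: x right, y up, looking along -z (the intrinsics and any distortion apply to the point x, -y, -z); pixel columns grow to the right and rows downward; lengths in m; the calibration is good to about 2 mm. A picture is of the moment at which its call begins: read the wrist's pose just before it.
- r.finish_job(): hands the job in; it is judged then, once.
Trained networks look in a picture, given as the dict that the camera call returned (one of the last four; its "shot" number tells which), for a name from the list of things; names that differ only in an ending like _2 or _b are one class to them, and where a whole thing is asked for, a point or a joint stands for the part that bears it (a point fixed in the world has none). Each returns a list of dicts, best first, with "score" (0 to 1); they miss things now and then, are a little off and sometimes report something else, mostly with a low value. They report only what shows in the picture. A call takes as long as a camera call. They do not tell look-alikes from the thing itself.
- r.masks_of(picture, label): "mask" (480x640 bool, what is visible of it) and "bbox" ([left, top, right, bottom] in pixels, round what is visible of it).
The state is a dict: "t": time; "joint_pos": joint angles; "qd": joint speeds; "tau": joint torques, N m; "eef_pos": TCP position; "tool_rot": TCP orientation; "force": force on the tool from outside, world axes, zero at the start; "torque": the same for the moment, N m; "opening": opening from 0.0 (shut) to 1.0 (fully open); "grip_force": force on a finger pad.
Only numpy, scipy, OpenCV 4.12 (cv2) and the standard library are available. Lean on these libraries where they do the work, as an engineer would, in place of code of your own. Each camera call takes 0.05 s, during which the arm holds its last target. There are 200 camera calls.

### The job

Lift the round steel tin out of its little stand, lay it flat on the dark mat and let go of it. Then load the tin, lying flat, and the stack of nested aluminium rings into the light footed tray, side by side over its foot: one each side of the low middle rib, both close to the rib. Set them down gently so that the tray neither tips nor slides, and leave the lens hood and the lens cap where they are.

Things in the scene. Friction and masses are not known exactly. Their poses are not given: they have to be found in the camera images.
- tray: Light grey plastic tray (70 g), loose and easily slid, 90 mm wide (its x) by 220 mm long (its y). Origin: centre of its underside, on the shelf; z up. It stands on a central foot 64 mm (x) by 80 mm (y), 28 mm high: both long ends overhang by 70 mm, so a load too far out tips it. Walls 3 mm thick rise 6 mm above the inner floor.
- tray_rib (a point): Centre of the tray's inner floor, 32 mm above the shelf. Here a rib 3 mm wide and 4 mm high crosses the floor along the tray's x, dividing its length in half. Same axes as the tray. A closed black dry box, 120 mm high, is fixed on the shelf at least 60 mm beyond the tray, on the side away from the robot.
- tin_center (a point): Centre of the round steel filter tin: diameter 60 mm, 26 mm thick, about 180 g, loose. The tin's round axis is this point's y axis. At the start it stands on its rim in the stand, axis level, centre 36 mm above the shelf. Its two flat faces are alike for this job; either may be up.
- stand: Small brown wooden stand, fixed, holding the tin on its rim. Origin: centre of its underside. 80 mm (x) by 44 mm (y), base 6 mm thick; at both x ends a cheek 42 mm high beside the tin's rim; along both y sides a lip 16 mm high. The tin's axis lies along the stand's y: its flat faces are free above the lips and it lifts straight up.
- mat_top (a point): Centre of the top face of the dark rubber mat fixed to the shelf: 130 mm square, 3 mm thick (this point is 3 mm above the shelf). It is clear of other things.
- rings_center (a point): Centre (half-way up) of the stack of three stepped aluminium rings, nested as one piece, loose, about 70 g: 24 mm high in three steps of 8 mm, outer diameters 46, 54 and 62 mm from bottom to top (widest on top), an open hole through the middle. Axis along z, upright on the shelf at the start.
- hood: Bystander: grey lens hood, a short open cone 70 mm across the top and 40 mm high, loose, standing on the shelf. Origin: centre of its underside.
- cap: Bystander: black lens cap, a disc 62 mm across and 10 mm high, loose on the shelf. Origin: centre of its underside.
Not all that is in view belongs to the job. What is shaped like the part that bears tin_center but red is not meant.

How it is judged:
On the way:
1. the tin lies flat on the mat, let go (horizontal distance between tin_center and mat_top below 0.065 m and height (world z) of tin_center below 0.02 m and (angle between tin_center's own y axis and vertical below 0.15 rad or angle between tin_center's own y axis and vertical above 2.99 rad) and contact force between the fingers and tin below 0.05 N), for 0.2 s.
At the end, for the whole second after the job is handed in: Tin and rings both lie flat on the tray's floor, one each side of the rib, the centre of each 26 to 48 mm from the rib; the tray is level (within 0.04 rad), at rest and within 25 mm of where it began; the hood and the cap are within 20 mm of where they were; everything is at rest and let go (((y of tin_center in the frame of tray between 0.026 and 0.048 m and y of rings_center in the frame of tray between -0.048 and -0.026 m) or (y of tin_center in the frame of tray between -0.048 and -0.026 m and y of rings_center in the frame of tray between 0.026 and 0.048 m)) and z of tin_center in the frame of tray between 0.041 and 0.049 m and z of rings_center in the frame of tray between 0.04 and 0.048 m and angle between the y axis of tin_center and the z axis of tray, either way round below 0.12 rad and angle between the z axis of rings_center and the z axis of tray, either way round below 0.12 rad and angle between tray's own z axis and vertical below 0.04 rad and distance of tray from where it was at the start of the episode below 0.025 m and linear speed of each of tray, tin, rings below 0.02 m/s and distance of each of hood, cap from where it was at the start of the episode below 0.02 m); the robot touches nothing.
It fails at once if the tray tips (over 0.12 rad) (angle between tray's own z axis and vertical above 0.12 rad).
It fails at once if the tray slides over 25 mm (distance of tray from where it was at the start of the episode above 0.025 m).
It fails at once if the tin or the rings are dropped into the tray from over about 10 mm (falling free above it faster than 0.45 m/s) ((linear speed of tin above 0.45 m/s and contact force between the fingers and tin below 0.05 N and x of tin_center in the frame of tray between -0.045 and 0.045 m and y of tin_center in the frame of tray between -0.11 and 0.11 m and z of tin_center in the frame of tray between 0.035 and 0.25 m) or (linear speed of rings above 0.45 m/s and contact force between the fingers and rings below 0.05 N and x of rings_center in the frame of tray between -0.045 and 0.045 m and y of rings_center in the frame of tray between -0.11 and 0.11 m and z of rings_center in the frame of tray between 0.035 and 0.25 m)).
It fails at once if the lens hood or the lens cap is moved (over 20 mm) (distance of any of hood, cap from where it was at the start of the episode above 0.02 m).
It also fails if it takes over 72 s, if anything falls off the work surface, if the arm or the gripper's body presses on something with over 40 N, if the wrist force passes 120 N, or if a joint passes its speed limit or range.

## Working session

There is one attempt and no reset: what is moved stays moved. The work goes in short steps, Python scripts to look and compute and a tool call to move; the robot and the scene stay as the last step left them, time stands still between calls to the robot, and variables do not carry over. Pictures are saved under pics/ and viewed, at most 10 in all, crops included, and the job is handed in when it is done.

Besides the shell and the picture viewer there is one more tool, called after "Emit:" as name(argument=value, ...) on one line, values as JSON. move_arm: Moves the arm, as the interface text tells. Its arguments: {"type":"object","properties":{"rows":{"type":"array","items":{"type":"object","properties":{"dr":{"type":"array","items":{"type":"number"}},"travel":{"type":"array","items":{"type":"number"}},"grip":{"type":"number"}}}},"squeeze":{"type":"number"}},"required":["rows"]}

```bash
mkdir -p pics; ls
cat > h.py <<'E'
import numpy as np, cv2
from scipy.spatial.transform import Rotation as R
from bench import r
def pts(p,mask=None,T=None):
    z=p["z_map"]; m=z>0
    if mask is not None: m&=mask
    v,u=np.nonzero(m); d=z[v,u]
    c=np.c_[(u-p["cx"])/p["fx"]*d,-(v-p["cy"])/p["fy"]*d,-d,np.ones(len(d))]
    T=p["T"] if T is None else T
    return (c@T.T)[:,:3]
def wristT(s,p):
    T=np.eye(4);T[:3,:3]=R.from_rotvec(s["tool_rot"]).as_matrix();T[:3,3]=s["eef_pos"]
    return T@p["tool_from_camera"]
def save(p,n): cv2.imwrite("pics/"+n,p["pixels"][:,:,::-1])
E
python3 - <<'E'
from h import *
print(r.get_state())
for c in ("scene","side"):
    p=r.capture(c); save(p,c+"0.png"); print(c,[k for k in p],p["T"].round(2).tolist())
    for n in ("tray","tin_center","stand","rings_center","hood","cap","mat_top"):
        try: L=r.masks_of(p,n)
        except Exception as e: print(n,e); continue
        for o in L[:3]:
            q=pts(p,o["mask"])
            if len(q): print(n,round(o["score"],2),o["bbox"],"med",np.median(q,0).round(3),"lo",np.percentile(q,3,0).round(3),"hi",np.percentile(q,97,0).round(3))
E
```

```text
pics
{'t': 0.0, 'joint_pos': array([ 1.21731695e+00,  3.08975352e-01,  1.63521332e+00,  7.10039464e-06,
        1.19973187e+00, -6.96969627e-02]), 'qd': array([-0.00015412,  0.00119142,  0.00089957, -0.00041909,  0.00104642,
        0.00025098]), 'tau': array([ 3.73069861e-04, -4.15254164e+01, -2.76669431e+01, -1.91218428e-04,
        1.02185231e-02,  9.64297953e-06]), 'eef_pos': array([0.17472935, 0.59922024, 0.2380528 ]), 'tool_rot': array([-0.44420379, -3.10952769,  0.00357235]), 'force': array([ 0.0481101 , -0.12675308,  0.25908681]), 'torque': array([-0.01030821,  0.0103141 ,  0.00457552]), 'grip_force': 0.0, 'opening': 1.000928010169012}
scene ['pixels', 'z_map', 'fx', 'fy', 'cx', 'cy', 'T', 'shot'] [[0.1, -0.84, 0.53, 1.0], [1.0, 0.08, -0.05, -0.02], [0.0, 0.53, 0.85, 0.86], [0.0, 0.0, 0.0, 1.0]]
tray 0.56 [253.1, 250.7, 361.3, 304.4] med [0.559 0.002 0.033] lo [ 0.515 -0.102  0.03 ] hi [0.603 0.107 0.04 ]
tin_center 0.61 [164.6, 211.4, 184.8, 237.4] med [ 0.416 -0.272  0.062] lo [ 0.38  -0.29   0.041] hi [ 0.433 -0.256  0.068]
stand 0.75 [159.8, 209.2, 194.5, 255.1] med [ 0.4
[... 822 characters left out ...]
in_center 0.71 [370.1, 327.5, 394.2, 357.0] med [ 0.393 -0.286  0.057] lo [ 0.375 -0.298  0.028] hi [ 0.421 -0.269  0.067]
stand 0.84 [364.8, 333.2, 399.0, 375.7] med [ 0.372 -0.291  0.02 ] lo [ 0.359 -0.313  0.001] hi [ 0.442 -0.275  0.042]
rings_center 0.51 [210.7, 225.1, 230.1, 243.2] med [0.416 0.317 0.018] lo [0.387 0.287 0.   ] hi [0.44  0.343 0.025]
hood 0.79 [444.9, 295.0, 474.7, 323.3] med [ 0.625 -0.306  0.024] lo [ 0.586 -0.338  0.001] hi [ 0.649 -0.277  0.04 ]
cap 0.3 [211.7, 225.6, 235.6, 239.0] med [0.417 0.318 0.018] lo [0.387 0.287 0.   ] hi [0.442 0.344 0.026]
cap 0.24 [370.7, 325.5, 395.0, 354.9] med [ 0.392 -0.285  0.056] lo [ 0.374 -0.298  0.028] hi [ 0.426 -0.265  0.067]
```

View pics/scene0.png

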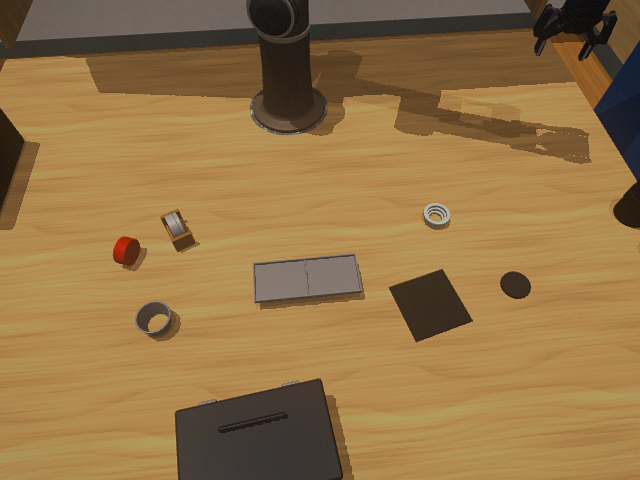

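View pics/side0.png

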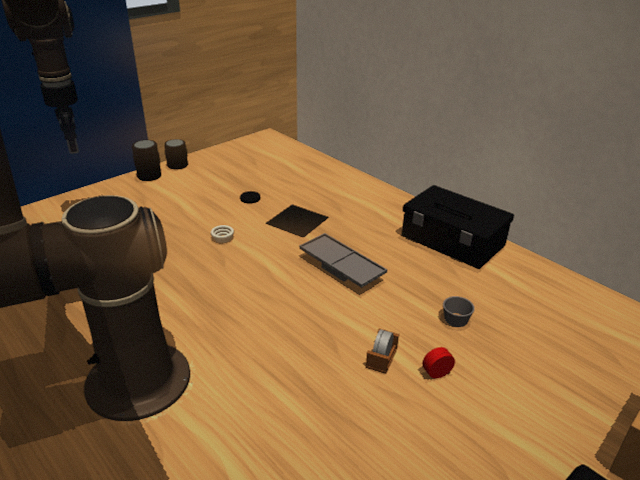

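The scene view shows the stand with the steel tin at (176,228), the red decoy at (126,250), the tray at (307,278), the mat at (430,305), the rings at (436,214), the cap at (515,284), the hood at (154,318) and the dry box at (258,430). The side view agrees: the network's best tin hit there is the red decoy, and the real tin is at (382,342).

```bash
cat >> h.py <<'E'
def go(pos,yaw=None,Rm=None,s=None):
    "yaw: direction (rad) of tool y, tool down; prints dr, travel(cm)"
    s=s or r.get_state(); C=R.from_rotvec(s["tool_rot"])
    if Rm is None:
        y=np.array([np.cos(yaw),np.sin(yaw),0]); z=np.array([0,0,-1.]); Rm=np.c_[np.cross(y,z),y,z]
    t=C.inv().apply(np.array(pos)-s["eef_pos"])*100
    print("dr",(C.inv()*R.from_matrix(Rm)).as_rotvec().round(3).tolist(),"travel",t.round(2).tolist())
def rect(P,name):
    c,wh,a=cv2.minAreaRect(P[:,:2].astype(np.float32)*1000); print(name,"rect c",np.round(c,1),"wh",np.round(wh,1),"a",round(a,1),"n",len(P))
E
python3 - <<'E'
from h import *
Q={}
for c in ("scene","side"):
    p=r.capture(c)
    for n in ("tray","stand","rings_center"):
        q=pts(p,r.masks_of(p,n)[0]["mask"]); Q.setdefault(n,[]).append(q)
        if n=="tray": rect(q[(q[:,2]>.028)],c+n)
        if n=="rings_center": rect(q[q[:,2]>.018],c+n); 
        if n=="stand": rect(q[q[:,2]>.004],c+n)
    a=p["z_map"]>0; P=pts(p); px=p["pixels"][a].astype(int)
    m=(px.max(1)<75)&(abs(P[:,2]-.003)<.008)&(P[:,0]>.45)&(P[:,0]<.72)&(P[:,1]>.14)&(P[:,1]<.39)
    rect(P[m],c+"mat"); print("mat med",np.median(P[m],0))
    g=(px.max(1)-px.min(1)<25)&(px.max(1)>80)&(P[:,2]>.03)&(P[:,2]<.09)&(P[:,0]>.34)&(P[:,0]<.46)&(P[:,1]>-.33)&(P[:,1]<-.23)
    T=P[g]; rect(T,c+"tin"); print(T.mean(0),T.min(0),T.max(0))
s=r.get_state(); go([.40,-.278,.24],-1.57,s=s)
E
```

```text
scenetray rect c [558.2   2.5] wh [ 92.6 220.3] a 0.6 n 4245
scenestand rect c [ 406.1 -275.1] wh [78.3 43.4] a 25.1 n 416
scenerings_center rect c [416.5 316. ] wh [59.5 61. ] a 73.9 n 279
scenemat rect c [629.4 255.4] wh [128.8 129.5] a 14.5 n 3457
mat med [0.6329616  0.25489171 0.00406698]
scenetin rect c [ 408.1 -274. ] wh [51.2 24.4] a 24.8 n 271
[ 0.41378139 -0.27160271  0.05976018] [ 0.38149635 -0.29314158  0.04037346] [ 0.43588515 -0.25439517  0.07011192]
sidetray rect c [557.8   2.2] wh [ 95.4 227.4] a 1.1 n 2019
sidestand rect c [ 402.4 -279.3] wh [83.6 44.8] a 26.8 n 515
siderings_center rect c [416.4 315.5] wh [65.5 56.1] a 56.1 n 144
sidemat rect c [628.4 251.7] wh [136.4 129.5] a 15.0 n 1047
mat med [0.62597139 0.24781543 0.00229122]
sidetin rect c [ 399.1 -280.7] wh [53.1 24.7] a 25.2 n 274
[ 0.39204032 -0.28531106  0.05745435] [ 0.37142413 -0.30079624  0.03935078] [ 0.42819076 -0.26448097  0.06752799]
dr [-0.0, 0.0, 2.857] travel [-46.18, -77.99, -0.07]
```

```bash
cat >> h.py <<'E'
def down(yaw):
    y=np.array([np.cos(yaw),np.sin(yaw),0]); z=np.array([0,0,-1.]); return np.c_[np.cross(y,z),y,z]
def plan(wps,s=None):
    "wps: list of (pos, rotation matrix); one call each"
    s=s or r.get_state(); p=np.array(s["eef_pos"]); C=R.from_rotvec(s["tool_rot"])
    for q,M in wps:
        D=R.from_matrix(M); print("dr",(C.inv()*D).as_rotvec().round(3).tolist(),"travel",(C.inv().apply(np.array(q)-p)*100).round(2).tolist())
        p,C=np.array(q),D
E
python3 - <<'E'
from h import *
d=np.deg2rad
plan([([.26,.31,.24],down(d(27))),([.34,.01,.24],down(d(-19))),([.4045,-.277,.24],down(d(-65)))])
E
```

```text
dr [-0.0, 0.0, 0.816] travel [-16.28, -25.46, -0.07]
dr [0.0, 0.0, 0.803] travel [-30.36, -6.49, 0.0]
dr [0.0, 0.0, 0.803] travel [-25.04, 15.44, 0.0]
```

Emit:
move_arm(rows=[{"dr":[0,0,0.1],"travel":[-2,-3.2,0],"grip":0},{"dr":[0,0,0.2],"travel":[-4,-6.4,0],"grip":0},{"dr":[0,0,0.3],"travel":[-6.1,-9.6,0],"grip":0},{"dr":[0,0,0.41],"travel":[-8.1,-12.8,0],"grip":0},{"dr":[0,0,0.51],"travel":[-10.2,-15.9,0],"grip":0},{"dr":[0,0,0.61],"travel":[-12.2,-19.1,0],"grip":0},{"dr":[0,0,0.71],"travel":[-14.3,-22.3,0],"grip":0},{"dr":[0,0,0.816],"travel":[-16.3,-25.5,0],"grip":0}])

```text
t: 1.87
eef_pos: [0.2603, 0.3079, 0.2394]
tool_rot: [1.647, 2.675, 0.001]
force: [1.2, 0.3, 0.1]
opening: 0.997
grip_force: 0.0
```

Emit:
move_arm(rows=[{"dr":[0,0,0.1],"travel":[-3.8,-0.8,0],"grip":0},{"dr":[0,0,0.2],"travel":[-7.6,-1.6,0],"grip":0},{"dr":[0,0,0.3],"travel":[-11.4,-2.4,0],"grip":0},{"dr":[0,0,0.4],"travel":[-15.2,-3.2,0],"grip":0},{"dr":[0,0,0.5],"travel":[-19,-4.1,0],"grip":0},{"dr":[0,0,0.6],"travel":[-22.8,-4.9,0],"grip":0},{"dr":[0,0,0.7],"travel":[-26.6,-5.7,0],"grip":0},{"dr":[0,0,0.803],"travel":[-30.4,-6.5,0],"grip":0}])

```text
t: 2.53
eef_pos: [0.3403, 0.0073, 0.2398]
tool_rot: [2.562, 1.817, 0.003]
force: [0.6, 0.2, -0.6]
opening: 0.997
grip_force: 0.0
```

Emit:
move_arm(rows=[{"dr":[0,0,0.1],"travel":[-3.3,2,0],"grip":0},{"dr":[0,0,0.2],"travel":[-6.6,4.1,0],"grip":0},{"dr":[0,0,0.3],"travel":[-10,6.2,0],"grip":0},{"dr":[0,0,0.42],"travel":[-14,8.6,0],"grip":0},{"dr":[0,0,0.54],"travel":[-18,11,0],"grip":0},{"dr":[0,0,0.67],"travel":[-22,13.5,0],"grip":0},{"dr":[0,0,0.803],"travel":[-25,15.4,0],"grip":0},{"dr":[0,0,0.803],"travel":[-25,15.4,0],"grip":0}])

```text
t: 3.2
eef_pos: [0.4056, -0.2835, 0.24]
tool_rot: [3.065, 0.666, 0.002]
force: [0.7, -0.8, 0.2]
opening: 1.0
grip_force: 0.0
```

Run:
```python
from h import *
s=r.get_state(); p=r.capture("wrist"); T=wristT(s,p); save(p,"w1.png")
a=p["z_map"]>0; P=pts(p,T=T); px=p["pixels"][a].astype(int)
v,u=np.nonzero(a)
print(s["eef_pos"],s["tool_rot"], T.round(3).tolist())
m=(P[:,2]>.058)&(P[:,2]<.075)&(abs(P[:,0]-.4045)<.05)&(abs(P[:,1]+.277)<.04)
rect(P[m],"tin top"); 
for o in r.masks_of(p,"tin_center")[:2]:
    q=pts(p,o["mask"],T); print(o["score"],o["bbox"],np.median(q,0).round(4)); rect(q[q[:,2]>.045],"tin")
for o in r.masks_of(p,"stand")[:1]:
    q=pts(p,o["mask"],T); print(o["score"],o["bbox"]); rect(q[(q[:,2]>.005)&(q[:,2]<.05)],"stand")
```

```text
[ 0.40562836 -0.2834887   0.24002821] [3.06482984e+00 6.66239955e-01 2.49224448e-03] [[0.415, 0.879, 0.235, 0.465], [-0.91, 0.399, 0.114, -0.255], [0.007, -0.261, 0.965, 0.373], [0.0, 0.0, 0.0, 1.0]]
tin top rect c [ 404.8 -276.2] wh [38.3 25.7] a 24.5 n 1679
0.84 [413.1, 165.7, 497.3, 239.7] [ 0.4565 -0.3736  0.0505]
tin rect c [ 455.7 -379. ] wh [26.5 50.4] a 68.8 n 2363
0.79 [293.9, 168.1, 329.5, 246.4] [ 0.4098 -0.2745  0.0606]
tin rect c [ 404.7 -276.3] wh [56.4 25.9] a 24.7 n 2417
0.67 [280.5, 155.7, 339.6, 255.7]
stand rect c [ 405.  -276.2] wh [78.9 43.8] a 24.5 n 2345
```

View pics/w1.png

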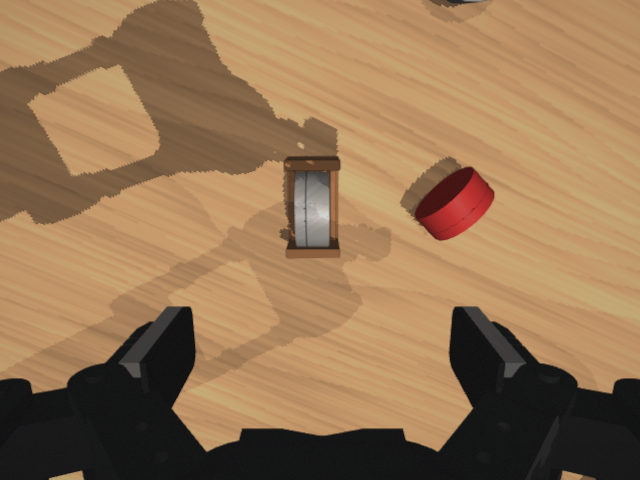

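The wrist view shows the steel tin in its stand at (312,210) between the open fingers, and the red decoy clear to the right at (455,204).

Run:
```python
from h import *
plan([([.4048,-.2763,.046],down(np.deg2rad(-65.4)))])
```

```text
dr [-0.002, 0.0, 0.006] travel [0.14, -0.04, 19.29]
```

Emit:
move_arm(rows=[{"dr":[0,0,0.006],"travel":[0.14,0,3],"grip":0},{"dr":[0,0,0.006],"travel":[0.14,0,6],"grip":0},{"dr":[0,0,0.006],"travel":[0.14,0,9],"grip":0},{"dr":[0,0,0.006],"travel":[0.14,0,12],"grip":0},{"dr":[0,0,0.006],"travel":[0.14,0,15],"grip":0},{"dr":[0,0,0.006],"travel":[0.14,0,17.5],"grip":0},{"dr":[0,0,0.006],"travel":[0.14,0,19.3],"grip":0},{"dr":[0,0,0.006],"travel":[0.14,0,19.3],"grip":0.4}], squeeze=40)

```text
t: 4.02
eef_pos: [0.4022, -0.2721, 0.0428]
tool_rot: [-3.061, -0.673, 0.009]
force: [-0.9, 0.5, -0.1]
opening: 0.878
grip_force: 0.0
```

Emit:
move_arm(rows=[{"dr":[0,0,0],"travel":[0,0,0],"grip":0.5},{"dr":[0,0,0],"travel":[0,0,0],"grip":0.6},{"dr":[0,0,0],"travel":[0,0,0],"grip":0.8},{"dr":[0,0,0],"travel":[0,0,0],"grip":1},{"dr":[0,0,0],"travel":[0,0,0],"grip":1},{"dr":[0,0,0],"travel":[0,0,0],"grip":1},{"dr":[0,0,0],"travel":[0,0,0],"grip":1},{"dr":[0,0,0],"travel":[0,0,0],"grip":1}], squeeze=40)

```text
t: 4.68
eef_pos: [0.4068, -0.2776, 0.048]
tool_rot: [3.067, 0.669, 0.003]
force: [-0.1, 1.6, 6.5]
opening: 0.297
grip_force: 45.2
```

```bash
cat >> h.py <<'E'
def tilt(yaw,th):
    a=np.array([np.cos(yaw),np.sin(yaw),0]); Z=np.array([0,0,1.]); z=-np.cos(th)*Z+np.sin(th)*a; y=np.cos(th)*a+np.sin(th)*Z
    return np.c_[np.cross(y,z),y,z]
E
python3 - <<'E'
from h import *
d=np.deg2rad; print(r.get_state()["eef_pos"])
plan([([.405,-.277,.25],down(d(-65.4))),([.52,-.01,.25],down(d(-22))),([.638,.257,.25],down(d(22))),([.638,.257,.13],tilt(d(22),d(50))),([.638,.257,.05],tilt(d(22),d(50)))])
E
```

```text
[ 0.40678231 -0.27763237  0.04802579]
dr [0.002, -0.002, 0.0] travel [-0.1, -0.08, -20.2]
dr [0.0, 0.0, -0.757] travel [21.57, -19.49, 0.0]
dr [0.0, 0.0, -0.768] travel [29.18, 0.94, 0.0]
dr [-0.873, 0.0, -0.0] travel [0.0, 0.0, 12.0]
dr [0.0, 0.0, 0.0] travel [0.0, -6.13, 5.14]
```

Emit:
move_arm(rows=[{"dr":[0,0,0],"travel":[0,0,-1],"grip":1},{"dr":[0,0,0],"travel":[0,0,-3],"grip":1},{"dr":[0,0,0],"travel":[0,0,-6],"grip":1},{"dr":[0,0,0],"travel":[0,0,-9],"grip":1},{"dr":[0,0,0],"travel":[0,0,-12.5],"grip":1},{"dr":[0,0,0],"travel":[0,0,-16],"grip":1},{"dr":[0,0,0],"travel":[0,0,-19],"grip":1},{"dr":[0,0,0],"travel":[0,0,-20.2],"grip":1}])

```text
t: 5.35
eef_pos: [0.4073, -0.2784, 0.254]
tool_rot: [3.063, 0.668, 0.008]
force: [0.4, -0.8, -1.2]
opening: 0.297
grip_force: 44.0
```

Emit:
move_arm(rows=[{"dr":[0,0,-0.08],"travel":[2.2,-2,0],"grip":1},{"dr":[0,0,-0.17],"travel":[4.9,-4.4,0],"grip":1},{"dr":[0,0,-0.27],"travel":[7.6,-6.9,0],"grip":1},{"dr":[0,0,-0.36],"travel":[10.3,-9.3,0],"grip":1},{"dr":[0,0,-0.46],"travel":[13.1,-11.8,0],"grip":1},{"dr":[0,0,-0.56],"travel":[16,-14.4,0],"grip":1},{"dr":[0,0,-0.66],"travel":[18.8,-17,0],"grip":1},{"dr":[0,0,-0.757],"travel":[21.6,-19.5,0],"grip":1}])

```text
t: 6.02
eef_pos: [0.5203, -0.0077, 0.2486]
tool_rot: [-2.6, -1.763, 0.0]
force: [1.3, -1.0, -1.1]
opening: 0.297
grip_force: 44.0
```

Emit:
move_arm(rows=[{"dr":[0,0,-0.1],"travel":[3.8,0.1,0],"grip":1},{"dr":[0,0,-0.2],"travel":[7.6,0.2,0],"grip":1},{"dr":[0,0,-0.3],"travel":[11.4,0.4,0],"grip":1},{"dr":[0,0,-0.4],"travel":[15.2,0.5,0],"grip":1},{"dr":[0,0,-0.5],"travel":[19,0.6,0],"grip":1},{"dr":[0,0,-0.6],"travel":[22.8,0.7,0],"grip":1},{"dr":[0,0,-0.69],"travel":[26.4,0.8,0],"grip":1},{"dr":[0,0,-0.768],"travel":[29.2,0.9,0],"grip":1}])

```text
t: 6.68
eef_pos: [0.6384, 0.2605, 0.2482]
tool_rot: [-1.749, -2.609, -0.0]
force: [0.3, 0.1, -1.2]
opening: 0.297
grip_force: 44.0
```

Emit:
move_arm(rows=[{"dr":[-0.08,0,0],"travel":[0,0,1],"grip":1},{"dr":[-0.2,0,0],"travel":[0,0,2.5],"grip":1},{"dr":[-0.32,0,0],"travel":[0,0,4],"grip":1},{"dr":[-0.44,0,0],"travel":[0,0,6],"grip":1},{"dr":[-0.56,0,0],"travel":[0,0,8],"grip":1},{"dr":[-0.68,0,0],"travel":[0,0,10],"grip":1},{"dr":[-0.79,0,0],"travel":[0,0,11.5],"grip":1},{"dr":[-0.873,0,0],"travel":[0,0,12],"grip":1}])

```text
t: 7.35
eef_pos: [0.6296, 0.2746, 0.1445]
tool_rot: [1.483, 2.264, 0.815]
force: [0.6, 0.6, -0.7]
opening: 0.296
grip_force: 44.1
```

Run:
```python
from h import *
p=r.capture("side"); save(p,"s1.png"); s=r.get_state(); M=R.from_rotvec(s["tool_rot"]).as_matrix()
print(s["eef_pos"],M.round(3).tolist())
cv2.imwrite("pics/s1c.png",cv2.resize(p["pixels"][130:300,200:400,::-1],None,fx=4,fy=3.5)[:600])
plan([([.638,.257,.05],tilt(np.deg2rad(22),np.deg2rad(50)))],s)
P=pts(p); m=(abs(P[:,0]-.64)<.08)&(abs(P[:,1]-.26)<.08)&(P[:,2]>.03); print("low z",np.percentile(P[m][:,2],[0,1,3,10]),P[m][P[m][:,2].argmin()])
```

```text
[0.63065547 0.27544732 0.14548108] [[-0.414, 0.729, 0.545], [0.909, 0.3, 0.29], [0.048, 0.615, -0.787]]
dr [-0.21, -0.065, -0.002] travel [-2.44, -5.89, 7.38]
low z [0.10194344 0.10773352 0.11219149 0.1315324 ] [0.64170966 0.2920876  0.10194344]
```

View pics/s1c.png

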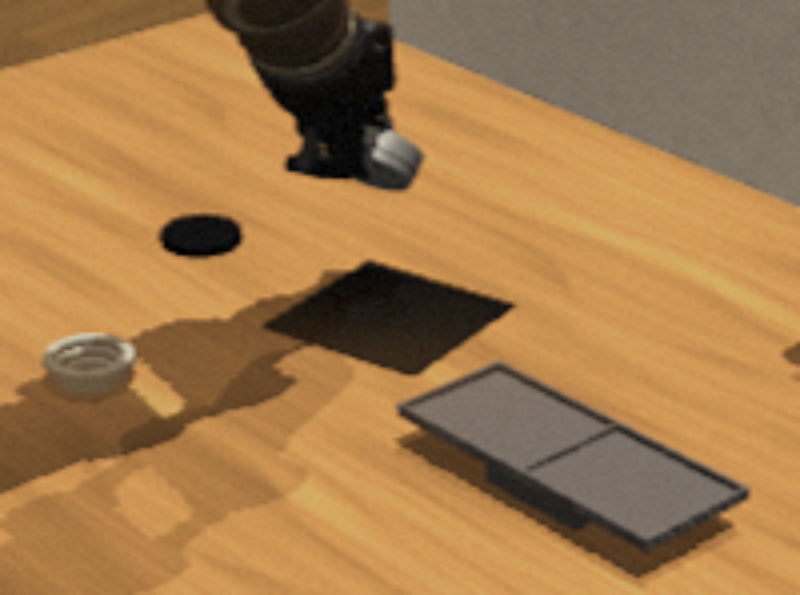

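The crop shows the tin held in the tilted gripper at (392,155) above the mat at (390,315). The arm has not finished its turn yet (38° of 50°).

Emit:
move_arm(rows=[{"dr":[-0.05,-0.016,0],"travel":[-0.6,-1.2,1.4],"grip":1},{"dr":[-0.1,-0.03,0],"travel":[-1.2,-2.4,2.8],"grip":1},{"dr":[-0.15,-0.05,0],"travel":[-1.8,-3.5,4.1],"grip":1},{"dr":[-0.21,-0.065,0],"travel":[-2.4,-4.5,5.4],"grip":1},{"dr":[-0.21,-0.065,0],"travel":[-2.4,-5,6.3],"grip":1},{"dr":[-0.21,-0.065,0],"travel":[-2.4,-5.4,6.8],"grip":1},{"dr":[-0.21,-0.065,0],"travel":[-2.4,-5.4,6.8],"grip":1},{"dr":[-0.21,-0.065,0],"travel":[-2.4,-5.4,6.8],"grip":1}])

```text
t: 8.07
eef_pos: [0.6283, 0.2989, 0.1096]
tool_rot: [1.416, 2.213, 1.005]
force: [-1.0, -0.1, -1.6]
opening: 0.298
grip_force: 44.1
```

Run:
```python
from h import *
s=r.get_state(); M=R.from_rotvec(s["tool_rot"]).as_matrix()
print(s["eef_pos"],M.round(3).tolist(),s["joint_pos"],s["force"])
c=s["eef_pos"]; print("low corner",c+M@[0,-.013,.042])
plan([([.638,.257,.042],tilt(np.deg2rad(22),np.deg2rad(50)))],s)
```

```text
[0.62832552 0.29887301 0.10962193] [[-0.454, 0.655, 0.604], [0.886, 0.258, 0.385], [0.096, 0.71, -0.698]] [ 0.29527746  0.37902363  2.09666909  2.09471361  0.22439292 -2.16349528] [-1.0015795  -0.13912544 -1.5746631 ]
low corner [0.64516961 0.31168547 0.07108471]
dr [-0.083, -0.131, -0.011] travel [-4.8, -5.25, 3.69]
```

Run:
```python
from h import *
s=r.get_state(); M=R.from_rotvec(s["tool_rot"]).as_matrix(); c=s["eef_pos"]
plan([(c+[.008,-.044,-.03],M),(c+[.008,-.044,-.065],M)],s)
```

```text
dr [0.0, -0.0, 0.0] travel [-4.55, -2.74, 0.88]
dr [0.0, 0.0, 0.0] travel [-0.34, -2.48, 2.44]
```

Emit:
move_arm(rows=[{"dr":[0,0,0],"travel":[-0.7,-0.4,0.1],"grip":1},{"dr":[0,0,0],"travel":[-1.4,-0.8,0.2],"grip":1},{"dr":[0,0,0],"travel":[-2.1,-1.2,0.4],"grip":1},{"dr":[0,0,0],"travel":[-2.8,-1.7,0.5],"grip":1},{"dr":[0,0,0],"travel":[-3.5,-2.1,0.7],"grip":1},{"dr":[0,0,0],"travel":[-4.1,-2.5,0.8],"grip":1},{"dr":[0,0,0],"travel":[-4.6,-2.7,0.9],"grip":1},{"dr":[0,0,0],"travel":[-4.6,-2.7,0.9],"grip":1}])

```text
t: 8.73
eef_pos: [0.6361, 0.2528, 0.0777]
tool_rot: [1.42, 2.215, 1.001]
force: [-0.8, -0.5, -1.5]
opening: 0.298
grip_force: 44.0
```

Run:
```python
from h import *
s=r.get_state(); M=R.from_rotvec(s["tool_rot"]).as_matrix()
print(s["eef_pos"],M.round(3).tolist(),s["joint_pos"],s["force"])
c=s["eef_pos"]; k=c+M@[0,-.013,.042]; print("low corner",k)
plan([(c+[0,0,.006-k[2]],M)],s)
```

```text
[0.63607624 0.25284717 0.07770451] [[-0.452, 0.659, 0.602], [0.887, 0.258, 0.383], [0.097, 0.707, -0.701]] [ 0.19750007  0.43558088  2.11216228  2.12465991  0.30749969 -2.27512328] [-0.75637465 -0.47851817 -1.50541273]
low corner [0.65278993 0.26557316 0.03908195]
dr [-0.0, 0.0, 0.0] travel [-0.32, -2.34, 2.32]
```

Emit:
move_arm(rows=[{"dr":[0,0,0],"travel":[0,-0.4,0.4],"grip":1},{"dr":[0,0,0],"travel":[-0.1,-0.8,0.8],"grip":1},{"dr":[0,0,0],"travel":[-0.2,-1.2,1.2],"grip":1},{"dr":[0,0,0],"travel":[-0.2,-1.6,1.6],"grip":1},{"dr":[0,0,0],"travel":[-0.3,-2,2],"grip":1},{"dr":[0,0,0],"travel":[-0.3,-2.2,2.2],"grip":1},{"dr":[0,0,0],"travel":[-0.3,-2.35,2.35],"grip":1},{"dr":[0,0,0],"travel":[-0.3,-2.45,2.45],"grip":1}])

```text
t: 9.4
eef_pos: [0.6361, 0.255, 0.0439]
tool_rot: [1.417, 2.215, 1.004]
force: [0.6, 0.0, -2.0]
opening: 0.294
grip_force: 44.1
```

Emit:
move_arm(rows=[{"dr":[0,0,0],"travel":[0,0,0],"grip":0.55},{"dr":[0,0,0],"travel":[0,0,0],"grip":0.55},{"dr":[0,0,0],"travel":[0,0,0],"grip":0.55},{"dr":[0,0,0],"travel":[0,0,-0.5],"grip":0.55},{"dr":[0,0,0],"travel":[0,0,-1.5],"grip":0.55},{"dr":[0,0,0],"travel":[0,0,-3],"grip":0.5},{"dr":[0,0,0],"travel":[0,0,-5],"grip":0.4},{"dr":[0,0,0],"travel":[0,0,-7.5],"grip":0.2}])

```text
t: 10.07
eef_pos: [0.5902, 0.2257, 0.0971]
tool_rot: [1.417, 2.215, 1.004]
force: [-0.2, -0.8, 0.5]
opening: 0.726
grip_force: 0.0
```

Emit:
move_arm(rows=[{"dr":[0,0,0],"travel":[0,0,-2],"grip":0},{"dr":[0,0,0],"travel":[0,0,-4],"grip":0},{"dr":[0,0,0],"travel":[0,0,-6],"grip":0},{"dr":[0,0,0],"travel":[0,0,-8],"grip":0},{"dr":[0,0,0],"travel":[0,0,-10],"grip":0},{"dr":[0,0,0],"travel":[0,0,-11],"grip":0},{"dr":[0,0,0],"travel":[0,0,-12],"grip":0},{"dr":[0,0,0],"travel":[0,0,-12],"grip":0}])

```text
t: 10.73
eef_pos: [0.5181, 0.1792, 0.1824]
tool_rot: [1.415, 2.213, 1.005]
force: [-0.3, -0.7, 0.3]
opening: 1.002
grip_force: 0.0
```

Run:
```python
from h import *
s=r.get_state(); print(s["eef_pos"],s["joint_pos"])
for c in ("wrist","side"):
    s=r.get_state(); p=r.capture(c); T=wristT(s,p) if c=="wrist" else None
    if c=="wrist": save(p,"w2.png")
    for n in ("tin_center","mat_top"):
      try:
        for o in r.masks_of(p,n)[:3]:
            q=pts(p,o["mask"],T); print(c,n,round(o["score"],2),o["bbox"],np.median(q,0).round(4),np.percentile(q,[3,97],0).round(3).tolist()); rect(q[q[:,2]>.02],"top")
      except Exception as e: print(e)
```

```text
[0.51810134 0.17924361 0.18243554] [ 0.05071184 -0.02695517  2.38250144  1.42194059  0.36523475 -1.65487805]
wrist tin_center 0.84 [245.9, 173.2, 323.0, 249.9] [0.6139 0.2481 0.0272] [[0.594, 0.223, 0.003], [0.649, 0.275, 0.028]]
top rect c [623.4 250.2] wh [59.5 59.3] a 4.5 n 3714
wrist mat_top 0.72 [204.9, 113.6, 333.9, 287.8] [0.6046 0.2545 0.0015] [[0.561, 0.188, 0.0], [0.691, 0.319, 0.003]]
top rect c [644.8 235.3] wh [39.9  7.7] a 55.2 n 9
side tin_center 0.74 [283.5, 204.7, 308.7, 225.0] [0.6135 0.2398 0.0264] [[0.592, 0.219, 0.004], [0.648, 0.275, 0.031]]
top rect c [620.4 248.9] wh [63.4 53.6] a 48.8 n 221
side tin_center 0.67 [422.6, 346.9, 457.0, 377.3] [ 0.4456 -0.3873  0.0418] [[0.425, -0.401, 0.009], [0.473, -0.364, 0.06]]
top rect c [ 453.8 -382.1] wh [29.8 62.6] a 66.4 n 605
side mat_top 0.65 [268.6, 205.0, 329.9, 235.2] [0.6056 0.2312 0.0023] [[0.562, 0.186, -0.001], [0.694, 0.309, 0.006]]
top rect c [0. 0.] wh [0. 0.] a 0.0 n 0
side mat_top 0.54 [280.3, 206.8, 310.7, 228.1] [0.615  0.2387 0.0261] [[0.592, 0.219, 0.005], [0.646, 0.273, 0.031]]
top rect c [621.5 248. ] wh [63.4 56.5] a 48.7 n 229
```

View pics/w2.png

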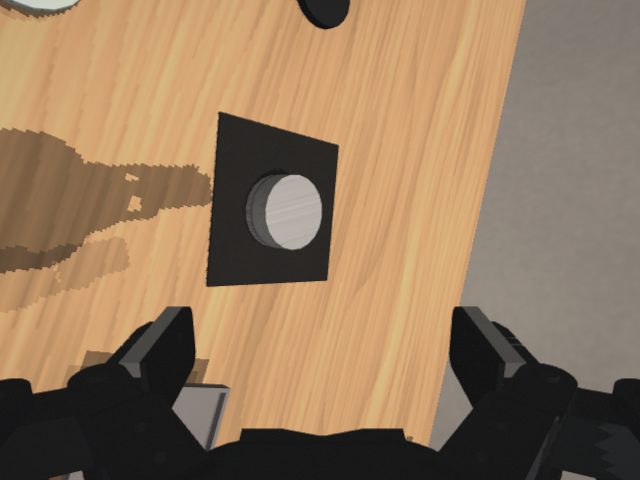

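The tin lies flat on the mat at (285,210), about 5 mm from the mat centre and let go, so step 1 is done. Next I turn the tool down above it.

Run:
```python
from h import *
d=np.deg2rad
plan([([.5,.18,.22],down(d(1))),([.6233,.25,.15],down(d(1)))])
```

```text
dr [0.754, -0.27, 0.393] travel [1.23, 1.62, -3.92]
dr [0.0, 0.0, 0.0] travel [6.78, 12.45, 7.0]
```

Emit:
move_arm(rows=[{"dr":[0.08,-0.03,0.04],"travel":[0.1,0.2,-0.5],"grip":0},{"dr":[0.17,-0.06,0.09],"travel":[0.3,0.4,-1],"grip":0},{"dr":[0.27,-0.1,0.14],"travel":[0.4,0.6,-1.5],"grip":0},{"dr":[0.37,-0.13,0.19],"travel":[0.6,0.8,-2],"grip":0},{"dr":[0.47,-0.17,0.24],"travel":[0.8,1,-2.5],"grip":0},{"dr":[0.57,-0.2,0.3],"travel":[1,1.2,-3],"grip":0},{"dr":[0.67,-0.24,0.35],"travel":[1.1,1.4,-3.5],"grip":0},{"dr":[0.754,-0.27,0.393],"travel":[1.2,1.6,-3.9],"grip":0}])

```text
t: 11.7
eef_pos: [0.4988, 0.1801, 0.2175]
tool_rot: [1.847, 2.32, 0.544]
force: [0.7, 1.5, -0.1]
opening: 1.0
grip_force: 0.0
```

Emit:
move_arm(rows=[{"dr":[0,0,0],"travel":[0,0,0],"grip":0},{"dr":[0,0,0],"travel":[0,0,0],"grip":0},{"dr":[0,0,0],"travel":[0,0,0],"grip":0},{"dr":[0,0,0],"travel":[0,0,0],"grip":0},{"dr":[0,0,0],"travel":[0,0,0],"grip":0},{"dr":[0,0,0],"travel":[0,0,0],"grip":0},{"dr":[0,0,0],"travel":[0,0,0],"grip":0},{"dr":[0,0,0],"travel":[0,0,0],"grip":0}])

```text
t: 12.37
eef_pos: [0.5001, 0.1806, 0.2184]
tool_rot: [1.841, 2.32, 0.554]
force: [-0.5, -0.9, 0.2]
opening: 1.0
grip_force: 0.0
```

Run:
```python
from h import *
d=np.deg2rad
s=r.get_state(); print(s["eef_pos"],s["joint_pos"],R.from_rotvec(s["tool_rot"]).as_matrix().round(3).tolist())
plan([([.6233,.25,.15],down(d(1)))],s)
```

```text
[0.50012225 0.18061316 0.21840194] [ 0.18161769 -0.05201287  2.13810922  0.22114734  0.70199242 -0.19114789] [[-0.248, 0.913, 0.323], [0.961, 0.189, 0.203], [0.125, 0.36, -0.924]]
dr [0.355, -0.167, 0.209] travel [2.76, 10.1, 11.71]
```

Emit:
move_arm(rows=[{"dr":[0.06,-0.03,0.03],"travel":[0.4,1.4,1.6],"grip":0},{"dr":[0.12,-0.06,0.07],"travel":[0.9,3,3.6],"grip":0},{"dr":[0.18,-0.08,0.1],"travel":[1.3,5,5.8],"grip":0},{"dr":[0.24,-0.11,0.14],"travel":[1.8,6.6,7.7],"grip":0},{"dr":[0.3,-0.14,0.18],"travel":[2.3,8.4,9.7],"grip":0},{"dr":[0.355,-0.167,0.209],"travel":[2.8,10.1,11.7],"grip":0},{"dr":[0.355,-0.167,0.209],"travel":[2.8,10.1,11.7],"grip":0},{"dr":[0.355,-0.167,0.209],"travel":[2.8,10.1,11.7],"grip":0}])

```text
t: 13.03
eef_pos: [0.6232, 0.2509, 0.1464]
tool_rot: [-2.199, -2.24, 0.008]
force: [-0.2, -0.7, -0.3]
opening: 1.0
grip_force: 0.0
```

Run:
```python
from h import *
d=np.deg2rad
s=r.get_state(); print(s["eef_pos"],s["joint_pos"])
p=r.capture("wrist"); T=wristT(s,p)
q=pts(p,r.masks_of(p,"tin_center")[0]["mask"],T); rect(q[q[:,2]>.022],"tin"); print(np.median(q,0))
P=pts(p,T=T)
M=R.from_rotvec(s["tool_rot"]).as_matrix(); L=(P-s["eef_pos"])@M
m=(np.linalg.norm(L[:,[0,1]],axis=1)<.07)&(L[:,2]<.04)
print("finger pts max tool z", np.percentile(L[m],[0,100],0).round(3).tolist())
c=pts(r.capture("scene"))
plan([([.6233,.25,.036],down(d(1)))],s)
```

```text
[0.62323178 0.25093401 0.14641488] [ 3.18098012e-01  4.90854935e-01  1.57806777e+00 -2.83171115e-04
  1.07815250e+00  2.99708743e-01]
tin rect c [624.2 250.9] wh [58.9 58.4] a 74.0 n 7135
[0.62411899 0.25285166 0.0277116 ]
finger pts max tool z [[-0.012, -0.069, -0.087], [0.021, 0.069, -0.003]]
dr [-0.005, 0.002, 0.001] travel [-0.07, 0.06, 11.04]
```

Emit:
move_arm(rows=[{"dr":[-0.005,0.002,0],"travel":[0,0.1,2],"grip":0},{"dr":[-0.005,0.002,0],"travel":[0,0.1,4.5],"grip":0},{"dr":[-0.005,0.002,0],"travel":[0,0.1,7],"grip":0},{"dr":[-0.005,0.002,0],"travel":[0,0.1,9.5],"grip":0},{"dr":[-0.005,0.002,0],"travel":[0,0.1,11.5],"grip":0},{"dr":[-0.005,0.002,0],"travel":[0,0.1,12.7],"grip":0},{"dr":[-0.005,0.002,0],"travel":[0,0.1,13.1],"grip":0},{"dr":[-0.005,0.002,0],"travel":[0,0.1,13.1],"grip":0}])

```text
t: 13.85
eef_pos: [0.6239, 0.2501, 0.0201]
tool_rot: [2.201, 2.239, 0.007]
force: [-0.1, -1.0, 0.5]
opening: 1.0
grip_force: 0.0
```

Emit:
move_arm(rows=[{"dr":[0,0,0],"travel":[0,0,0],"grip":0.3},{"dr":[0,0,0],"travel":[0,0,0],"grip":0.5},{"dr":[0,0,0],"travel":[0,0,0],"grip":0.6},{"dr":[0,0,0],"travel":[0,0,0],"grip":0.6},{"dr":[0,0,0],"travel":[0,0,0],"grip":0.6},{"dr":[0,0,0],"travel":[0,0,0],"grip":0.6},{"dr":[0,0,0],"travel":[0,0,0],"grip":0.6},{"dr":[0,0,0],"travel":[0,0,0],"grip":0.6}], squeeze=30)

```text
t: 14.52
eef_pos: [0.6261, 0.2511, 0.0221]
tool_rot: [2.199, 2.238, 0.012]
force: [-2.2, -0.8, 6.5]
opening: 0.685
grip_force: 32.8
```

Emit:
move_arm(rows=[{"dr":[0,0,0],"travel":[0,0,0],"grip":0.2},{"dr":[0,0,0],"travel":[0,0,0],"grip":0.15},{"dr":[0,0,0],"travel":[0,0,0.3],"grip":0.15},{"dr":[0,0,0],"travel":[0,0,0.6],"grip":0.15},{"dr":[0,0,0],"travel":[0,0,0.6],"grip":0.15},{"dr":[0,0,0],"travel":[0,0,0.6],"grip":0.3},{"dr":[0,0,0],"travel":[0,0,0.6],"grip":0.5},{"dr":[0,0,0],"travel":[0,0,0.6],"grip":0.6}], squeeze=30)

```text
t: 15.18
eef_pos: [0.6243, 0.2504, 0.0131]
tool_rot: [2.201, 2.239, 0.007]
force: [-0.1, -0.5, -2.0]
opening: 0.69
grip_force: 32.5
```

Emit:
move_arm(rows=[{"dr":[0,0,0],"travel":[0,0,0],"grip":0.6},{"dr":[0,0,0],"travel":[0,0,0],"grip":0.6},{"dr":[0,0,0],"travel":[0,0,0],"grip":0.6},{"dr":[0,0,0],"travel":[0,0,0],"grip":0.6},{"dr":[0,0,0],"travel":[0,0,-2],"grip":0.6},{"dr":[0,0,0],"travel":[0,0,-5],"grip":0.6},{"dr":[0,0,0],"travel":[0,0,-9],"grip":0.6},{"dr":[0,0,0],"travel":[0,0,-10],"grip":0.6}])

```text
t: 15.85
eef_pos: [0.628, 0.2518, 0.12]
tool_rot: [2.197, 2.236, 0.022]
force: [2.0, 0.2, 0.4]
opening: 0.689
grip_force: 33.2
```

Run:
```python
from h import *
d=np.deg2rad
s=r.get_state(); print(s["eef_pos"])
p=r.capture("side"); 
for o in r.masks_of(p,"tin_center")[:2]:
    q=pts(p,o["mask"]); print(o["score"],np.median(q,0).round(3),np.percentile(q,[2,98],0).round(3).tolist())
o=r.masks_of(p,"tray")[0]; q=pts(p,o["mask"]); m=q[:,2]>.028; rect(q[m],"side tray")
p=r.capture("scene"); o=r.masks_of(p,"tray")[0]; q=pts(p,o["mask"]); m=q[:,2]>.028; rect(q[m],"scene tray"); print(np.percentile(q[m],[1,99],0).round(4).tolist(),np.median(q[m],0))
# rib: dark line
P=pts(p); px=p["pixels"][p["z_map"]>0].astype(int).sum(1)
k=(abs(P[:,0]-.558)<.03)&(abs(P[:,1]-.002)<.02)&(P[:,2]>.025)
b=np.round(P[k][:,1]*1000/2)*2; v=px[k]
print({x:round(v[b==x].mean()) for x in np.unique(b)})
```

```text
[0.62797806 0.25176165 0.12002441]
0.77 [ 0.445 -0.387  0.04 ] [[0.424, -0.401, 0.004], [0.473, -0.361, 0.06]]
0.63 [0.623 0.234 0.133] [[0.6, 0.219, 0.001], [0.738, 0.373, 0.138]]
side tray rect c [556.9   2.4] wh [ 97.2 226.9] a 0.7 n 2047
scene tray rect c [558.6   2.5] wh [ 92.9 220.3] a 0.7 n 4247
[[0.5137, -0.105, 0.0299], [0.6037, 0.11, 0.0409]] [0.55888905 0.00121728 0.03344851]
{np.float64(-18.0): 404, np.float64(-16.0): 403, np.float64(-14.0): 404, np.float64(-12.0): 403, np.float64(-10.0): 403, np.float64(-8.0): 403, np.float64(-6.0): 403, np.float64(-4.0): 403, np.float64(-2.0): 403, np.float64(-0.0): 388, np.float64(2.0): 400, np.float64(4.0): 342, np.float64(6.0): 364, np.float64(8.0): 402, np.float64(10.0): 403, np.float64(12.0): 403, np.float64(14.0): 402, np.float64(16.0): 402, np.float64(18.0): 403, np.float64(20.0): 403, np.float64(22.0): 402}
```

Run:
```python
from h import *
d=np.deg2rad
plan([([.5575,.0395,.12],down(d(.8))),([.5575,.0395,.055],down(d(.8)))])
```

```text
dr [0.001, -0.0, 0.003] travel [-20.91, -6.84, -0.89]
dr [0.0, 0.0, 0.0] travel [0.0, 0.0, 6.5]
```

Emit:
move_arm(rows=[{"dr":[0,0,0],"travel":[-1.5,-0.5,-0.5],"grip":0.6},{"dr":[0,0,0],"travel":[-4.5,-1.5,-0.9],"grip":0.6},{"dr":[0,0,0],"travel":[-8,-2.6,-0.9],"grip":0.6},{"dr":[0,0,0],"travel":[-11.5,-3.8,-0.9],"grip":0.6},{"dr":[0,0,0],"travel":[-15,-4.9,-0.9],"grip":0.6},{"dr":[0,0,0],"travel":[-18,-5.9,-0.9],"grip":0.6},{"dr":[0,0,0],"travel":[-20,-6.5,-0.9],"grip":0.6},{"dr":[0,0,0],"travel":[-20.9,-6.8,-0.9],"grip":0.6}])

```text
t: 16.77
eef_pos: [0.5563, 0.0369, 0.1196]
tool_rot: [-2.205, -2.237, 0.0]
force: [0.7, 0.0, -2.1]
opening: 0.689
grip_force: 33.1
```

Emit:
move_arm(rows=[{"dr":[0,0,0],"travel":[0,0,0.5],"grip":0.6},{"dr":[0,0,0],"travel":[0,0,1.5],"grip":0.6},{"dr":[0,0,0],"travel":[0,0,2.5],"grip":0.6},{"dr":[0,0,0],"travel":[0,0,3.5],"grip":0.6},{"dr":[0,0,0],"travel":[0,0,4.5],"grip":0.6},{"dr":[0,0,0],"travel":[0,0,5.2],"grip":0.6},{"dr":[0,0,0],"travel":[0,0,5.8],"grip":0.6},{"dr":[0,0,0],"travel":[0,0,6],"grip":0.6}])

```text
t: 17.43
eef_pos: [0.559, 0.0408, 0.0601]
tool_rot: [2.201, 2.241, 0.005]
force: [0.5, -0.2, -1.6]
opening: 0.689
grip_force: 33.1
```

Run:
```python
from h import *
d=np.deg2rad
s=r.get_state(); print(s["eef_pos"],s["force"])
s=r.get_state(); p=r.capture("wrist"); T=wristT(s,p); save(p,"w3.png")
for n in ("tin_center","tray"):
  for o in r.masks_of(p,n)[:1]:
    q=pts(p,o["mask"],T); print(n,o["score"],o["bbox"],np.median(q,0).round(4),np.percentile(q,[2,98],0).round(3).tolist())
plan([([.5575,.0395,.046],down(d(.8)))])
```

```text
[0.55899443 0.04079027 0.06011281] [ 0.5356505  -0.22388574 -1.6335678 ]
tray 0.58 [193.7, 108.9, 449.6, 439.7] [0.5585 0.0821 0.0309] [[0.515, -0.022, 0.029], [0.602, 0.112, 0.037]]
dr [0.005, -0.002, 0.004] travel [-0.09, -0.27, 1.57]
```

View pics/w3.png

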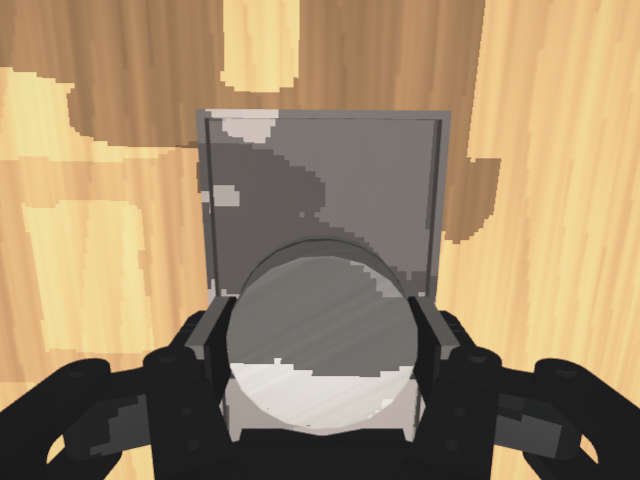

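The tin is held level at (322,345), above the +y half of the tray and centred between its side walls. I'll check its exact position against the tray.

Run:
```python
from h import *
s=r.get_state(); p=r.capture("wrist"); T=wristT(s,p); P=pts(p,T=T)
z0=s["eef_pos"][2]; M=R.from_rotvec(s["tool_rot"]).as_matrix()
m=(P[:,2]>z0+.006)&(P[:,2]<z0+.024)&(abs(P[:,0]-.558)<.024)&(abs(P[:,1]-.04)<.034); q=P[m]
print(s["eef_pos"],np.median(q,0),np.percentile(q,[1,50,99],0).round(4).tolist())
A=np.c_[q[:,:2]-q[:,:2].mean(0),np.ones(len(q))]; print("slope",np.linalg.lstsq(A,q[:,2],rcond=None)[0])
print(s["force"],s["joint_pos"])
```

```text
[0.56006442 0.04045038 0.06173576] [0.55875849 0.04394996 0.07639587] [[0.5348, 0.0132, 0.0698], [0.5588, 0.0439, 0.0764], [0.5814, 0.07, 0.0777]]
slope [ 0.00218983 -0.01813444  0.07624209]
[-0.08394282 -0.67532385 -1.19136862] [-0.0063439   0.4185895   1.89669645  0.00221953  0.82128885 -0.02549739]
```

Emit:
move_arm(rows=[{"dr":[0,0,0],"travel":[-0.1,-0.1,0.3],"grip":0.6},{"dr":[0,0,0],"travel":[-0.2,-0.1,0.6],"grip":0.6},{"dr":[0,0,0],"travel":[-0.2,-0.1,0.9],"grip":0.6},{"dr":[0,0,0],"travel":[-0.2,-0.1,1.1],"grip":0.6},{"dr":[0,0,0],"travel":[-0.2,-0.1,1.25],"grip":0.6},{"dr":[0,0,0],"travel":[-0.2,-0.1,1.35],"grip":0.6},{"dr":[0,0,0],"travel":[-0.2,-0.1,1.4],"grip":0.6},{"dr":[0,0,0],"travel":[-0.2,-0.1,1.4],"grip":0.6}])

```text
t: 18.3
eef_pos: [0.5589, 0.0383, 0.0476]
tool_rot: [2.2, 2.239, 0.007]
force: [-0.1, 0.2, -1.4]
opening: 0.691
grip_force: 33.1
```

Run:
```python
from h import *
for i in range(3):
    s=r.get_state(); p=r.capture("wrist"); T=wristT(s,p); P=pts(p,T=T)
    z0=s["eef_pos"][2]
    m=(P[:,2]>z0+.006)&(P[:,2]<z0+.024)&(abs(P[:,0]-.558)<.024)&(abs(P[:,1]-.04)<.034); q=P[m]
    print(s["eef_pos"].round(4),np.median(q,0).round(4),np.percentile(q[:,1],[1,99]).round(4),s["force"].round(2))
```

```text
[0.5589 0.0383 0.0476] [0.5583 0.0419 0.0623] [0.0111 0.0678] [-0.06  0.17 -1.45]
[0.559  0.0383 0.0478] [0.5583 0.0418 0.0625] [0.0112 0.0679] [-0.79 -0.57 -0.75]
[0.5591 0.0383 0.0478] [0.5583 0.0419 0.0625] [0.0112 0.0679] [-0.68  0.21 -1.8 ]
```

Emit:
move_arm(rows=[{"dr":[0,0,0],"travel":[0,0,0.1],"grip":0.6},{"dr":[0,0,0],"travel":[0,0,0.2],"grip":0.6},{"dr":[0,0,0],"travel":[0,0,0.25],"grip":0.6},{"dr":[0,0,0],"travel":[0,0,0.3],"grip":0.6},{"dr":[0,0,0],"travel":[0,0,0.33],"grip":0.6},{"dr":[0,0,0],"travel":[0,0,0.36],"grip":0.6},{"dr":[0,0,0],"travel":[0,0,0.38],"grip":0.6},{"dr":[0,0,0],"travel":[0,0,0.38],"grip":0.6}])

```text
t: 19.12
eef_pos: [0.559, 0.0383, 0.044]
tool_rot: [2.2, 2.239, 0.007]
force: [0.4, -0.4, -1.1]
opening: 0.69
grip_force: 33.1
```

Emit:
move_arm(rows=[{"dr":[0,0,0],"travel":[0,0,0.04],"grip":0.6},{"dr":[0,0,0],"travel":[0,0,0.06],"grip":0.6},{"dr":[0,0,0],"travel":[0,0,0.06],"grip":0.3},{"dr":[0,0,0],"travel":[0,0,0.06],"grip":0.27},{"dr":[0,0,0],"travel":[0,0,0.06],"grip":0.24},{"dr":[0,0,0],"travel":[0,0,0.06],"grip":0.2},{"dr":[0,0,0],"travel":[0,0,0.06],"grip":0.15},{"dr":[0,0,0],"travel":[0,0,0.06],"grip":0.12}])

```text
t: 19.78
eef_pos: [0.5592, 0.0383, 0.0436]
tool_rot: [2.2, 2.239, 0.008]
force: [0.6, 0.5, -0.8]
opening: 0.877
grip_force: 0.0
```

Emit:
move_arm(rows=[{"dr":[0,0,0],"travel":[0,0,0],"grip":0.1},{"dr":[0,0,0],"travel":[0,0,0],"grip":0.1},{"dr":[0,0,0],"travel":[0,0,-1],"grip":0.1},{"dr":[0,0,0],"travel":[0,0,-3],"grip":0.1},{"dr":[0,0,0],"travel":[0,0,-6],"grip":0.1},{"dr":[0,0,0],"travel":[0,0,-10],"grip":0},{"dr":[0,0,0],"travel":[0,0,-13],"grip":0},{"dr":[0,0,0],"travel":[0,0,-14],"grip":0}])

```text
t: 20.45
eef_pos: [0.5621, 0.0381, 0.1901]
tool_rot: [2.195, 2.234, 0.019]
force: [1.2, -0.5, 1.2]
opening: 1.0
grip_force: 0.0
```

Run:
```python
from h import *
d=np.deg2rad
s=r.get_state(); p=r.capture("wrist"); T=wristT(s,p)
for n in ("tin_center","tray"):
  for o in r.masks_of(p,n)[:1]:
    q=pts(p,o["mask"],T); print(n,o["score"],o["bbox"],np.median(q,0).round(4),np.percentile(q,[2,98],0).round(3).tolist())
    rect(q[q[:,2]>(.05 if n[1]=="i" else .028)],n)
p=r.capture("scene")
for n in ("tin_center","tray","rings_center"):
  for o in r.masks_of(p,n)[:1]:
    q=pts(p,o["mask"]); print(n,o["score"],o["bbox"],np.median(q,0).round(4))
    rect(q[q[:,2]>{"i":.05,"r":.028}.get(n[1],.018)],n)
a=d(37); plan([([.50,.18,.18],down(a*.5)),([.4165,.3158,.15],down(a))])
```

```text
tin_center 0.67 [267.8, 180.1, 362.1, 275.7] [0.559  0.0403 0.0567] [[0.533, 0.012, 0.045], [0.585, 0.067, 0.058]]
tin_center rect c [559.   38.8] wh [58.7 58.8] a 58.3 n 6494
tray 0.76 [244.1, 110.6, 382.7, 409.6] [ 0.5591 -0.0036  0.0309] [[0.515, -0.105, 0.029], [0.603, 0.11, 0.037]]
tray rect c [559.4   1.9] wh [ 90.4 221.5] a 0.7 n 30931
tin_center 0.79 [311.1, 258.7, 340.2, 286.9] [0.565  0.0373 0.0588]
tin_center rect c [558.8  39. ] wh [55.5 57.9] a 83.5 n 609
tray 0.9 [254.0, 254.2, 358.1, 303.9] [ 0.5629 -0.0191  0.0335]
tray rect c [558.4   3.4] wh [ 92.6 218.1] a 0.4 n 3283
rings_center 0.65 [422.3, 202.4, 447.4, 225.5] [0.4097 0.3195 0.0216]
rings_center rect c [0. 0.] wh [0. 0.] a 0.0 n 0
dr [0.0, -0.002, -0.306] travel [14.28, -5.4, 0.12]
dr [0.0, 0.0, -0.323] travel [15.53, -3.61, 3.0]
```

Emit:
move_arm(rows=[{"dr":[0,0,-0.03],"travel":[1.5,-0.6,0],"grip":0},{"dr":[0,0,-0.07],"travel":[3.5,-1.3,0],"grip":0},{"dr":[0,0,-0.11],"travel":[5.5,-2,0],"grip":0},{"dr":[0,0,-0.15],"travel":[7.5,-2.8,0],"grip":0},{"dr":[0,0,-0.19],"travel":[9.5,-3.6,0],"grip":0},{"dr":[0,0,-0.23],"travel":[11.3,-4.3,0],"grip":0},{"dr":[0,0,-0.27],"travel":[12.8,-4.9,0],"grip":0},{"dr":[0,0,-0.306],"travel":[14.3,-5.4,0],"grip":0}])

```text
t: 21.47
eef_pos: [0.5, 0.1807, 0.1812]
tool_rot: [1.832, 2.552, 0.002]
force: [0.3, 0.6, 0.1]
opening: 1.003
grip_force: 0.0
```

Emit:
move_arm(rows=[{"dr":[0,0,-0.05],"travel":[2,-0.5,0.5],"grip":0},{"dr":[0,0,-0.1],"travel":[4.5,-1.1,1],"grip":0},{"dr":[0,0,-0.15],"travel":[7,-1.6,1.5],"grip":0},{"dr":[0,0,-0.2],"travel":[9.5,-2.2,2],"grip":0},{"dr":[0,0,-0.25],"travel":[12,-2.8,2.5],"grip":0},{"dr":[0,0,-0.29],"travel":[14.2,-3.3,3],"grip":0},{"dr":[0,0,-0.323],"travel":[15.5,-3.6,3],"grip":0},{"dr":[0,0,-0.323],"travel":[15.5,-3.6,3],"grip":0}])

```text
t: 22.13
eef_pos: [0.4157, 0.3168, 0.1508]
tool_rot: [1.396, 2.814, 0.0]
force: [-0.5, 0.0, 0.3]
opening: 0.998
grip_force: 0.0
```

Run:
```python
from h import *
d=np.deg2rad
s=r.get_state(); p=r.capture("wrist"); s=r.get_state(); p=r.capture("wrist"); T=wristT(s,p); print(s["eef_pos"])
o=r.masks_of(p,"rings_center")[0]
q=pts(p,o["mask"],T); print(o["score"],o["bbox"],np.median(q,0).round(4)); t=q[q[:,2]>.019]; rect(t,"rings top"); print(cv2.minEnclosingCircle(t[:,:2].astype(np.float32)),np.percentile(q[:,2],98))
c=cv2.minEnclosingCircle(t[:,:2].astype(np.float32))[0]
plan([([c[0],c[1],.015],down(d(37)))])
```

```text
[0.41682867 0.31587918 0.15120154]
0.71 [272.9, 183.0, 374.0, 279.2] [0.4185 0.3151 0.0212]
rings top rect c [416.7 317.5] wh [61.  60.8] a 13.5 n 3284
((0.41694238781929016, 0.31728222966194153), 0.03107430972158909) 0.023643086905937482
dr [0.003, 0.002, 0.001] travel [0.28, -0.01, 13.7]
```

Emit:
move_arm(rows=[{"dr":[0.003,0.002,0],"travel":[0.2,0,2.5],"grip":0},{"dr":[0.003,0.002,0],"travel":[0.2,0,5],"grip":0},{"dr":[0.003,0.002,0],"travel":[0.2,0,8],"grip":0},{"dr":[0.003,0.002,0],"travel":[0.2,0,11],"grip":0},{"dr":[0.003,0.002,0],"travel":[0.2,0,13],"grip":0},{"dr":[0.003,0.002,0],"travel":[0.2,0,13.8],"grip":0},{"dr":[0.003,0.002,0],"travel":[0.2,0,14],"grip":0},{"dr":[0.003,0.002,0],"travel":[0.2,0,14],"grip":0.15}], squeeze=25)

```text
t: 22.95
eef_pos: [0.4186, 0.317, 0.013]
tool_rot: [1.402, 2.811, 0.002]
force: [-0.6, -0.2, 0.7]
opening: 0.885
grip_force: 0.0
```

Emit:
move_arm(rows=[{"dr":[0,0,0],"travel":[0,0,0],"grip":0.2},{"dr":[0,0,0],"travel":[0,0,0],"grip":0.3},{"dr":[0,0,0],"travel":[0,0,0],"grip":0.5},{"dr":[0,0,0],"travel":[0,0,0],"grip":0.5},{"dr":[0,0,0],"travel":[0,0,0],"grip":0.5},{"dr":[0,0,0],"travel":[0,0,0],"grip":0.5},{"dr":[0,0,0],"travel":[0,0,0],"grip":0.5},{"dr":[0,0,0],"travel":[0,0,0],"grip":0.5}], squeeze=25)

```text
t: 23.62
eef_pos: [0.4196, 0.3183, 0.0151]
tool_rot: [1.399, 2.81, 0.007]
force: [-0.1, -1.8, 7.5]
opening: 0.703
grip_force: 27.4
```

Run:
```python
from h import *
d=np.deg2rad
s=r.get_state(); print(s["eef_pos"],s["opening"]*85)
plan([([.417,.317,.17],down(d(37))),([.50,.10,.17],down(d(10))),([.5585,-.0345,.13],down(d(.7)))])
```

```text
[0.41960352 0.31825686 0.01508075] 59.77869596088093
dr [0.005, 0.0, 0.001] travel [0.05, -0.2, -15.49]
dr [0.0, 0.0, 0.471] travel [-22.33, -6.43, 0.0]
dr [0.0, 0.0, 0.162] travel [-14.26, 3.43, 4.0]
```

Emit:
move_arm(rows=[{"dr":[0,0,0],"travel":[0,0,-0.5],"grip":0.5},{"dr":[0,0,0],"travel":[0,0,-2],"grip":0.5},{"dr":[0,0,0],"travel":[0,0,-4],"grip":0.5},{"dr":[0,0,0],"travel":[0,0,-7],"grip":0.5},{"dr":[0,0,0],"travel":[0,0,-10],"grip":0.5},{"dr":[0,0,0],"travel":[0,0,-13],"grip":0.5},{"dr":[0,0,0],"travel":[0,0,-15],"grip":0.5},{"dr":[0,0,0],"travel":[0,0,-15.5],"grip":0.5}])

```text
t: 24.28
eef_pos: [0.4204, 0.3191, 0.173]
tool_rot: [1.398, 2.807, 0.015]
force: [1.2, -0.0, -0.1]
opening: 0.703
grip_force: 27.6
```

Emit:
move_arm(rows=[{"dr":[0,0,0.04],"travel":[-1.8,-0.5,0],"grip":0.5},{"dr":[0,0,0.1],"travel":[-4.5,-1.3,0],"grip":0.5},{"dr":[0,0,0.16],"travel":[-7.5,-2.1,0],"grip":0.5},{"dr":[0,0,0.23],"travel":[-10.8,-3.1,0],"grip":0.5},{"dr":[0,0,0.3],"travel":[-14,-4,0],"grip":0.5},{"dr":[0,0,0.37],"travel":[-17.2,-5,0],"grip":0.5},{"dr":[0,0,0.43],"travel":[-20.2,-5.8,0],"grip":0.5},{"dr":[0,0,0.471],"travel":[-22.3,-6.4,0],"grip":0.5}])

```text
t: 24.95
eef_pos: [0.5009, 0.0983, 0.1668]
tool_rot: [-2.023, -2.403, -0.001]
force: [0.2, 0.4, -0.8]
opening: 0.704
grip_force: 27.5
```

Emit:
move_arm(rows=[{"dr":[0,0,0.02],"travel":[-1.5,0.4,0.2],"grip":0.5},{"dr":[0,0,0.05],"travel":[-3.8,0.9,0.8],"grip":0.5},{"dr":[0,0,0.07],"travel":[-6.3,1.5,1.5],"grip":0.5},{"dr":[0,0,0.1],"travel":[-8.8,2.1,2.2],"grip":0.5},{"dr":[0,0,0.13],"travel":[-11,2.6,3],"grip":0.5},{"dr":[0,0,0.15],"travel":[-13,3.1,3.6],"grip":0.5},{"dr":[0,0,0.162],"travel":[-14.3,3.4,4],"grip":0.5},{"dr":[0,0,0.162],"travel":[-14.3,3.4,4],"grip":0.5}])

```text
t: 25.62
eef_pos: [0.5593, -0.036, 0.126]
tool_rot: [-2.209, -2.233, -0.001]
force: [0.8, -0.9, -0.8]
opening: 0.699
grip_force: 27.5
```

Run:
```python
from h import *
d=np.deg2rad
p=r.capture("wrist"); s=r.get_state(); p=r.capture("wrist"); T=wristT(s,p); P=pts(p,T=T); save(p,"w4.png")
z0=s["eef_pos"][2]; e=s["eef_pos"]
m=(P[:,2]>z0+.004)&(P[:,2]<z0+.02)&(abs(P[:,0]-e[0])<.026)&(abs(P[:,1]-e[1])<.04); q=P[m]
print(e,s["opening"]*85,s["grip_force"],"rings",np.percentile(q,[1,50,99],0).round(4).tolist())
A=np.c_[q[:,:2]-q[:,:2].mean(0),np.ones(len(q))]; print("slope",np.linalg.lstsq(A,q[:,2],rcond=None)[0])
for n in ("tin_center","tray"):
  for o in r.masks_of(p,n)[:1]:
    q=pts(p,o["mask"],T); print(n,o["score"],np.percentile(q,[2,98],0).round(3).tolist())
plan([([.5585,-.0345,.065],down(d(.7)))])
```

```text
[ 0.5589056  -0.03473859  0.12653314] 59.7912235654397 27.530947253108025 rings [[0.5333, -0.0627, 0.1308], [0.5588, -0.0287, 0.1337], [0.5845, -0.0036, 0.1352]]
slope [-0.00531402  0.00258297  0.13357806]
tin_center 0.65 [[0.533, 0.012, 0.055], [0.586, 0.065, 0.058]]
tray 0.79 [[0.515, -0.082, 0.029], [0.603, 0.089, 0.037]]
dr [0.001, -0.002, 0.002] travel [-0.15, -0.06, 6.27]
```

View pics/w4.png

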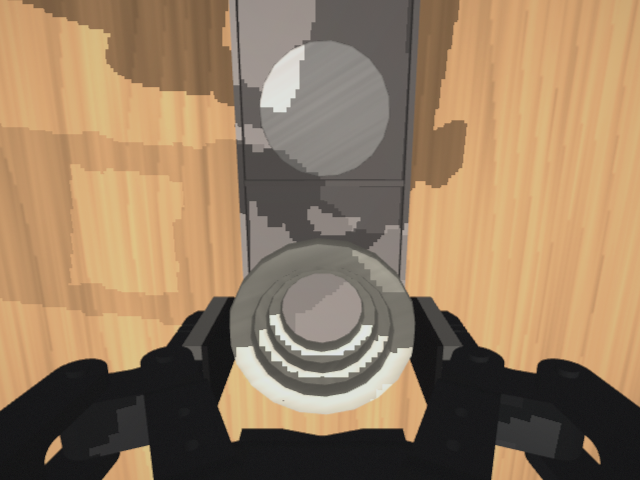

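The rings are held level at (322,325) above the -y half, and the tin lies flat beyond the rib at (325,108) with the rib at row 182.

Emit:
move_arm(rows=[{"dr":[0,0,0],"travel":[-0.1,0,1],"grip":0.5},{"dr":[0,0,0],"travel":[-0.15,0,2.5],"grip":0.5},{"dr":[0,0,0],"travel":[-0.15,0,4],"grip":0.5},{"dr":[0,0,0],"travel":[-0.15,0,5.3],"grip":0.5},{"dr":[0,0,0],"travel":[-0.15,0,6.2],"grip":0.5},{"dr":[0,0,0],"travel":[-0.15,0,6.8],"grip":0.5},{"dr":[0,0,0],"travel":[-0.15,0,7.2],"grip":0.5},{"dr":[0,0,0],"travel":[-0.15,0,7.2],"grip":0.5}])

```text
t: 26.48
eef_pos: [0.5592, -0.0352, 0.055]
tool_rot: [-2.205, -2.236, -0.002]
force: [-0.1, -0.2, -0.9]
opening: 0.704
grip_force: 27.5
```

Run:
```python
from h import *
p=r.capture("wrist"); s=r.get_state(); p=r.capture("wrist"); T=wristT(s,p); P=pts(p,T=T)
z0=s["eef_pos"][2]; e=s["eef_pos"]
m=(P[:,2]>z0+.004)&(P[:,2]<z0+.02)&(abs(P[:,0]-e[0])<.026)&(abs(P[:,1]-e[1])<.04); q=P[m]
print(e,s["force"],"rings",np.percentile(q,[1,50,90,99],0).round(4).tolist())
```

```text
[ 0.55974    -0.03537603  0.05568389] [ 0.26830548 -0.12378441 -0.73762346] rings [[0.5341, -0.0633, 0.06], [0.5596, -0.0293, 0.0629], [0.5825, -0.0077, 0.0637], [0.5853, -0.0043, 0.0643]]
```

Emit:
move_arm(rows=[{"dr":[0,0,0],"travel":[0,0,0.15],"grip":0.5},{"dr":[0,0,0],"travel":[0,0,0.3],"grip":0.5},{"dr":[0,0,0],"travel":[0,0,0.45],"grip":0.5},{"dr":[0,0,0],"travel":[0,0,0.55],"grip":0.5},{"dr":[0,0,0],"travel":[0,0,0.62],"grip":0.5},{"dr":[0,0,0],"travel":[0,0,0.68],"grip":0.5},{"dr":[0,0,0],"travel":[0,0,0.7],"grip":0.5},{"dr":[0,0,0],"travel":[0,0,0.7],"grip":0.5}])

```text
t: 27.25
eef_pos: [0.5597, -0.0355, 0.0488]
tool_rot: [-2.206, -2.236, -0.003]
force: [-0.5, -0.5, -1.4]
opening: 0.704
grip_force: 27.5
```

Emit:
move_arm(rows=[{"dr":[0,0,0],"travel":[0,0,0.02],"grip":0.5},{"dr":[0,0,0],"travel":[0,0,0.04],"grip":0.5},{"dr":[0,0,0],"travel":[0,0,0.06],"grip":0.5},{"dr":[0,0,0],"travel":[0,0,0.08],"grip":0.5},{"dr":[0,0,0],"travel":[0,0,0.08],"grip":0.5},{"dr":[0,0,0],"travel":[0,0,0.08],"grip":0.5},{"dr":[0,0,0],"travel":[0,0,0.08],"grip":0.5},{"dr":[0,0,0],"travel":[0,0,0.08],"grip":0.5}])

```text
t: 27.92
eef_pos: [0.5598, -0.0355, 0.0481]
tool_rot: [2.206, 2.236, 0.003]
force: [1.1, 0.0, -0.3]
opening: 0.702
grip_force: 27.5
```

Emit:
move_arm(rows=[{"dr":[0,0,0],"travel":[0,0,0],"grip":0.29},{"dr":[0,0,0],"travel":[0,0,0],"grip":0.27},{"dr":[0,0,0],"travel":[0,0,0],"grip":0.24},{"dr":[0,0,0],"travel":[0,0,0],"grip":0.2},{"dr":[0,0,0],"travel":[0,0,0],"grip":0.15},{"dr":[0,0,0],"travel":[0,0,0],"grip":0.1},{"dr":[0,0,0],"travel":[0,0,0],"grip":0.08},{"dr":[0,0,0],"travel":[0,0,0],"grip":0.05}])

```text
t: 28.58
eef_pos: [0.5598, -0.0355, 0.0481]
tool_rot: [2.206, 2.236, 0.003]
force: [0.1, 0.0, 0.1]
opening: 0.948
grip_force: 0.0
```

Emit:
move_arm(rows=[{"dr":[0,0,0],"travel":[0,0,0],"grip":0.05},{"dr":[0,0,0],"travel":[0,0,-0.5],"grip":0.05},{"dr":[0,0,0],"travel":[0,0,-1.5],"grip":0.05},{"dr":[0,0,0],"travel":[0,0,-3],"grip":0.05},{"dr":[0,0,0],"travel":[0,0,-6],"grip":0},{"dr":[0,0,0],"travel":[0,0,-10],"grip":0},{"dr":[0,0,0],"travel":[0,0,-13],"grip":0},{"dr":[0,0,0],"travel":[0,0,-14],"grip":0}])

```text
t: 29.25
eef_pos: [0.5634, -0.0362, 0.1951]
tool_rot: [2.2, 2.23, 0.014]
force: [1.6, 0.6, 1.1]
opening: 1.0
grip_force: 0.0
```

Run:
```python
from h import *
p=r.capture("wrist");s=r.get_state(); p=r.capture("wrist"); T=wristT(s,p); save(p,"w5.png"); print(s["eef_pos"])
for n in ("tin_center","tray","rings_center"):
  for o in r.masks_of(p,n)[:1]:
    q=pts(p,o["mask"],T); print(n,o["score"],o["bbox"],np.median(q,0).round(4),np.percentile(q,[2,98],0).round(3).tolist())
    rect(q[q[:,2]>(.028 if n=="tray" else .049)],n)
p=r.capture("side")
for n in ("tray","hood","cap"):
  for o in r.masks_of(p,n)[:1]:
    q=pts(p,o["mask"]); print(n,o["score"],np.median(q,0).round(4),np.percentile(q,[2,98],0).round(3).tolist())
```

```text
[ 0.5635927  -0.03615166  0.19505868]
tin_center 0.75 [267.6, 58.5, 364.0, 159.5] [0.5591 0.0392 0.0567] [[0.532, 0.012, 0.055], [0.586, 0.065, 0.058]]
tin_center rect c [558.9  38.3] wh [59. 59.] a 21.9 n 7745
tray 0.93 [241.4, 0.0, 387.6, 318.6] [0.5592 0.0074 0.0309] [[0.515, -0.105, 0.029], [0.603, 0.104, 0.038]]
tray rect c [559.3  -0.7] wh [ 90.3 214.3] a 0.7 n 29411
rings_center 0.72 [263.9, 180.8, 363.3, 272.7] [ 0.5591 -0.0374  0.0533] [[0.532, -0.062, 0.037], [0.587, -0.006, 0.056]]
rings_center rect c [559.4 -34.2] wh [60.8 60.9] a 26.0 n 3070
tray 0.32 [ 0.5602 -0.0346  0.0488] [[0.529, -0.066, 0.031], [0.585, -0.01, 0.057]]
hood 0.8 [ 0.6255 -0.3047  0.0246] [[0.585, -0.339, -0.001], [0.651, -0.276, 0.041]]
cap 0.52 [0.6033 0.4386 0.0089] [[0.576, 0.414, -0.0], [0.633, 0.472, 0.014]]
```

View pics/w5.png

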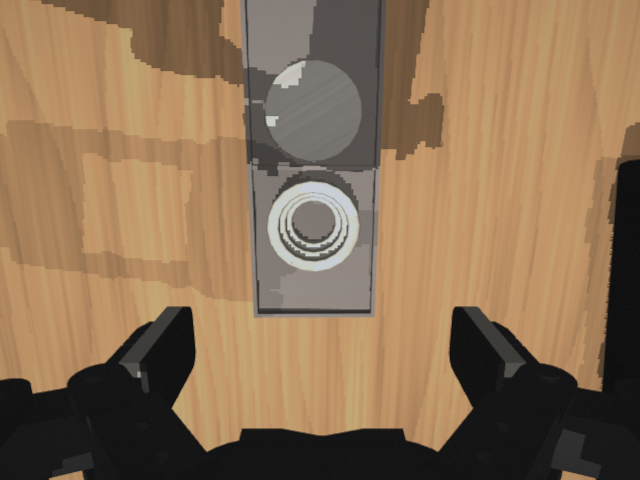

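The picture shows the tin at (313,110) and the rings at (313,226), flat and on either side of the rib at row 165. They sit about 36 mm from it on each side. The tray hasn't moved and the gripper is clear, so I'm handing in.

```bash
python3 -c "
from bench import r; print(r.finish_job())"
```

```text
the job is handed in; nothing more can be done
None
```

The tin was first laid flat on the mat and let go; the tin and the rings now lie flat in the tray, one each side of the rib and about 36 mm from it. The tray, hood and cap are where they began to within measuring error, and the job is handed in; the hand-in returned no verdict.

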